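Close down the colony counter after the last dish

ROBOT

A 6-joint arm with a two-finger parallel gripper is mounted at the origin on the work surface. World frame = base frame: x ahead of the robot, y to its left, z up, the work surface at z = 0. Lengths are in mm, angles in degrees, forces in N, time in s.
With the tool pointing down it reaches from about 350 to 850 mm from the base axis. Payload 8.1 kg.
Tool frame: the origin (TCP) lies midway between the tips of the shut fingers; the grasp point (between the pads) lies 19 mm behind it; z points along the fingers, y is the line along which they close (so a half turn about z gives the same grasp; the last joint's range is limited). The gripper opens to 85 mm and grips with 20 to 120 N. Pads are 22 mm wide; open, the fingers measure 114 mm over their backs; the gripper's body (76 mm by 85 mm) begins 54 mm behind the grasp point. The pads swing forward as they close: fully open they stand 13 mm farther back than shut.
Start: joints at [-4.893, 7.471, 85.268, -0, 87.261, -4.893], TCP at [600.004, 0.022, 231.292] pointing down, gripper open.
Joint ranges: [-169.43, 169.43], [-51.17, 129.36], [1.28, 143.12], [-76.62, 256.62], [0, 156.53], [-152.29, 152.29]. Speed limits (degrees/s): [136.94, 136.94, 159.86, 180, 180, 180].

INTERFACE

Orientations are given as [roll, pitch, yaw] about the fixed x, y, z axes, in that order (R = Rz(yaw) Ry(pitch) Rx(roll)).
In Python, from bench import sensors, optics, r gives the robot as it stands.
- The arm moves only by the tool apply_moves, never from a script. Its argument "targets" is a list of rows, each a list of 7 numbers: the shift along the tool's x, y, z in mm, then the turn, a rotation vector about the tool's x, y, z in rad, then the closure, from 0 (fully open) to 1 (shut). In form: [[x, y, z, wx, wy, wz, claw], ...]. A call has 1 to 20 rows; each row shifts and turns the commanded pose from where the row before left it, along the tool's axes as they then stand; what a row does not reach is not made up. A row lasts 1/8 s, in which the tool goes at most 62.5 mm and 10.7 degrees, less where a joint would pass 70% of its speed; a pose out of reach is approached as far as the arm can. A call is refused whole if a number of a shift passes 62.5 or a number of a turn 0.188, either way. A call with a gripper value outside its range is refused whole. The fingers move at their own pace and stop on an object; "force" is the grip in N (left out, the last holds). Time passes only in rows, so rows that do not move let the fingers close. It gives the time, the measured TCP pose, the force, the opening and the grip force at its end, in the units of the state.
- sensors.sense(): the state, without advancing time (a new reading comes with each control period).
- optics.snapshot(name): name is "scene" or "side" or "wrist"; returns the picture (420x560x3 uint8, red, green, blue); there is no depth.
- optics.get_calibration(name): a dict with "camera_matrix" (3x3 intrinsics, pixels), "pose" (4x4, takes a point from camera to world coordinates). Camera axes: x right, y down, z forward; pixel columns grow to the right and rows downward; lengths in mm; the calibration is good to about 2 mm. A picture is of the moment at which its call begins: read the wrist's pose just before it. get_calibration takes no time and is no camera call; for the wrist camera it gives the pose at the moment of the call.
- r.hand_in(): hands the job in; it is judged then, once.
The state is a dict: "time": time; "joint_pos": joint angles; "qd": joint speeds; "joint_efforts": joint torques, N m; "tool_pos": TCP position; "tcp_rot": TCP orientation; "ft_force": force on the tool from outside, world axes, zero at the start; "wrist_torque": the same for the moment, N m; "finger_gap": finger opening in mm; "grip_force": force on a finger pad.
Only numpy, scipy, OpenCV 4.12 (cv2) and the standard library are available. Lean on these libraries where they do the work, as an engineer would, in place of code of your own. Each camera call takes 0.05 s, during which the arm holds its last target. There are 200 camera calls.

TASK

The last Petri dish has been counted: lift it off the colony counter's stage and set it down gently, lid up, flat on the bare floor of the steel tray beside the two counted dishes, and turn the counter's lamp dimmer (the big bar-shaped knob on its sloping front panel) fully anticlockwise to its off stop. Leave the small sensitivity knob as it is set and everything else where it stands.

Things in the scene. Friction and masses are not known exactly. Their poses are not given: they have to be found in the camera images.
- counter: colony counter: fixed cream housing 300 mm deep (x), 240 mm wide (y). Origin: centre of its underside, z up, x from its front (robot side) to its back. The rear 210 mm is a level deck 82 mm high with a round white stage; the front 90 mm is a control panel sloping 15 deg down to the front (58 mm high there), with the dimmer at the right (y = -62 mm), a display and a small knob at the left
- stage (a point): centre of the top face of the round stage, 124 mm across, 84 mm above the bench; axes as the counter's. Behind it hangs the counter's fixed magnifier, swung clear: a level lens 100 mm across, 170 mm behind and 20 mm left (+y) of this point, 148 mm above the bench, on a thin gooseneck from the deck's rear left corner (90 mm behind and 90 mm left of this point)
- dimmer (a joint): angle of the lamp dimmer in rad: 0 = off, at the anticlockwise stop (pointer at 7 o'clock for an operator on the robot's side, where the white dial begins); grows as the knob turns clockwise, looking onto the panel, to 4.71 at the other stop. Steady friction of 0.06 N m; stays where left; hard stops
- dimmer_grip (a point): on the dimmer's axis at mid-height of its bar grip; frame turns with the knob: z out of the panel along the axis (15 deg from vertical, leaning to the front), x along the bar to its white pointer end. Black round skirt 58 mm across, its top 11 mm below this point; bar 50 mm long (x), 14 mm thick (y), its top 12 mm above this point. Panel 19.5 mm below
- trim_mark (a point): rim end of the pointer line on top of the small round sensitivity knob, 22 mm across and 14 mm high, at the left front of the panel; this knob must stay as it is set. Its frame turns with the knob
- dish: closed Petri dish with its lid on, 60 mm across, 16 mm high, clear plastic with pink agar and a white membrane, about 25 g, lying on the stage; a single rigid thing. Origin: centre of its underside, z up through the lid. It can be gripped across its diameter from above
- tray: shallow stainless tray, 250 mm (x) by 170 mm (y) outside, 25 mm high, walls and floor 3 mm thick, fixed on the bench beside the counter. Origin: centre of its underside, z up. The two counted dishes lie in its +x end, so the floor of its -x end is bare
- counted_a: counted Petri dish in the tray, same size and frame as the dish
- counted_b: counted Petri dish in the tray, same size and frame as the dish
- wash_bottle: plastic wash bottle with bent spout, 62 mm across, 200 mm high, loose; stands at one side of the work. Origin: centre of its underside
- tube_basket: steel wire basket of capped test tubes, 110 x 110 mm, 120 mm high, loose; stands at the other side. Origin: centre of its underside
- marker: white marker pen with black cap, 135 mm long, 12 mm thick, lying loose on the bench behind the counter and tray. Origin: under its middle, x along the pen
Things that resemble listed ones, but are neither listed nor needed, are in the scene too. What is shaped like the dish but orange is not meant.

How it is judged (in metres and radians):
At the end, for the whole second after the job is handed in: The dimmer stands within 0.1 rad (6 degrees) of its anticlockwise stop; the dish lies at rest, lid up and flat (within 0.1 rad), on the floor of the tray inside its walls; both are released (value of joint dimmer below 0.1 rad and z of dish in the frame of tray between 0 and 0.007 m and x of dish in the frame of tray between -0.1 and 0.1 m and y of dish in the frame of tray between -0.06 and 0.06 m and angle between dish's own z axis and vertical below 0.1 rad and linear speed of dish below 0.02 m/s); the robot touches nothing.
It fails at once if the dish is dropped or thrown: it moves faster than 0.8 m/s (a free fall of about 3 cm) while no finger touches it (linear speed of dish above 0.8 m/s and contact force between the fingers and dish below 0.05 N).
It fails at once if the sensitivity knob is turned: its mark moves more than 3 mm (about 15 degrees) (distance of trim_mark from where it was at the start of the episode above 0.003 m).
It fails at once if a counted dish in the tray is shoved more than 25 mm (distance of any of counted_a, counted_b from where it was at the start of the episode above 0.025 m).
It fails at once if the wash bottle, tube basket or marker is moved more than 30 mm (distance of any of wash_bottle, tube_basket, marker from where it was at the start of the episode above 0.03 m).
It also fails if it takes over 67 s, if anything falls off the work surface, if the arm or the gripper's body presses on something with over 40 N, if the wrist force passes 120 N, or if a joint passes its speed limit or range.

## Working session

There is one attempt and no reset: what is moved stays moved. The work goes in short steps, Python scripts to look and compute and a tool call to move; the robot and the scene stay as the last step left them, time stands still between calls to the robot, and variables do not carry over. Pictures are saved under pics/ and viewed, at most 13 in all, crops included, and the job is handed in when it is done.

Besides the shell and the picture viewer there is one more tool, called after "Request:" as a command line: name --pt "numbers of a row" for each row, then --argument value for the rest. apply_moves: Moves the arm, as the interface text tells. Its arguments: {"type":"object","properties":{"targets":{"type":"array"},"force":{"type":"number"}},"required":["targets"]}

```bash
mkdir -p pics; python3 - <<'E'
from bench import sensors, optics, r
import cv2,numpy as np
for n in ["scene","side","wrist"]:
    c=optics.get_calibration(n); im=optics.snapshot(n)
    cv2.imwrite(f"pics/{n}0.png",im[:,:,::-1]); print(n,np.round(c["camera_matrix"],1).tolist(),np.round(c["pose"],3).tolist())
print(sensors.sense())
E
```

```text
scene [[395.7, 0.0, 277.4], [0.0, 395.7, 210.8], [0.0, 0.0, 1.0]] [[-0.84, 0.471, -0.27, 901.955], [0.543, 0.724, -0.426, 459.056], [-0.005, -0.505, -0.863, 989.531], [0.0, 0.0, 0.0, 1.0]]
side [[487.7, 0.0, 276.2], [0.0, 487.7, 220.6], [0.0, 0.0, 1.0]] [[-0.97, -0.163, 0.182, 384.192], [-0.243, 0.583, -0.775, 966.287], [0.02, -0.796, -0.605, 846.344], [0.0, 0.0, 0.0, 1.0]]
wrist [[336.1, 0.0, 280.7], [0.0, 336.1, 212.3], [0.0, 0.0, 1.0]] [[1.0, 0.0, -0.003, 600.042], [-0.0, -0.966, -0.26, 65.789], [-0.003, 0.26, -0.966, 373.751], [0.0, 0.0, 0.0, 1.0]]
{'time': 0.15, 'joint_pos': array([-4.89325822e+00,  7.50628154e+00,  8.53157100e+01, -1.23169151e-04,
        8.72631181e+01, -4.89681192e+00]), 'qd': array([-0.026102  , -0.1493214 , -0.21994477, -0.07904392, -0.09516932,
       -0.01300947]), 'joint_efforts': array([ 1.01583330e-03, -5.70061326e+01, -5.01160097e+01, -1.39109225e-04,
        9.69119486e-03, -7.10949371e-05]), 'tool_pos': array([5.99561647e+02, 5.70040489e-02, 2.30466503e+02]), 'tcp_rot': array([-1.79915191e+02, -7.14250621e-03,  9.00035544e+01]), 'ft_force': array([-0.12029464, -0.6373065 , -0.49034758]), 'wrist_torque': array([ 0.00661868,  0.02570487, -0.00527439]), 'grip_force': 0.0, 'finger_gap': 85.49202909343367}
```

View pics/scene0.png

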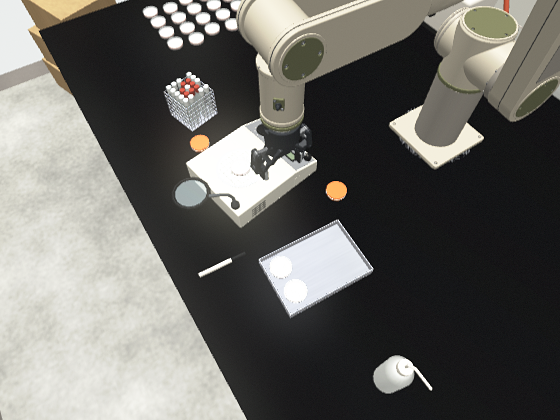

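View pics/wrist0.png

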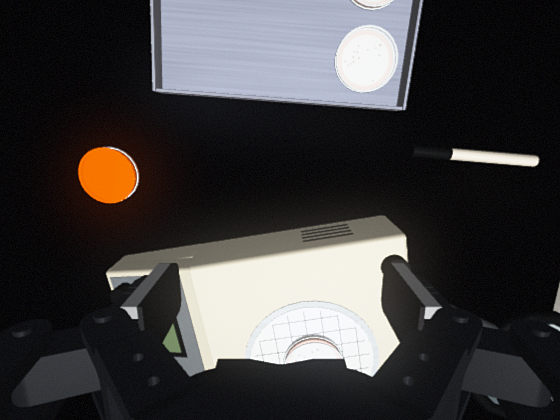

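View pics/side0.png

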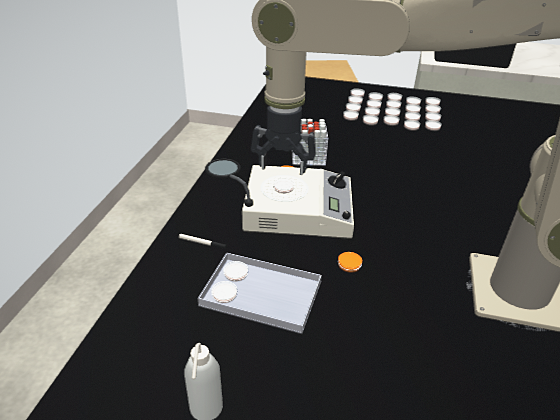

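The side view shows the dish at about (285,186), the dimmer at (338,181), the trim knob at (347,215), and the tray with two dishes at its far end. The scene view agrees. In the wrist view the gripper hides the dimmer, so I'll back off for a clear view from above.

Request:
apply_moves --pt "20 -10 -40 0 0 0 0" --pt "20 -10 -40 0 0 0 0" --pt "20 -10 -40 0 0 0 0" --pt "0 0 0 0 0 0 0" --pt "0 0 0 0 0 0 0" --pt "0 0 0 0 0 0 0"

```text
time: 0.9
tool_pos: [569.5, 59.6, 349.3]
tcp_rot: [-179.8, 0.0, 90.0]
ft_force: [0.6, 0.1, 0.0]
finger_gap: 85.5
grip_force: 0.0
```

```bash
cat > h.py <<'E'
from bench import sensors, optics, r
import cv2,numpy as np
def snap(n,f):
    c=optics.get_calibration(n); im=np.ascontiguousarray(optics.snapshot(n)[:,:,::-1])
    cv2.imwrite("pics/"+f,im); np.savez("pics/"+f[:-4],K=c["camera_matrix"],T=c["pose"]); return im,c
def load(f):
    return cv2.imread("pics/"+f),dict(np.load("pics/"+f[:-4]+".npz"))
def ray(c,px):
    K=c.get("K",c.get("camera_matrix"));T=np.array(c.get("T",c.get("pose")))
    d=T[:3,:3]@np.linalg.inv(K)@np.array([px[0],px[1],1.]); return T[:3,3],d
def plane(c,px,z):
    o,d=ray(c,px); return o+d*(z-o[2])/d[2]
def proj(c,P):
    K=c.get("K",c.get("camera_matrix"));T=np.array(c.get("T",c.get("pose")))
    q=K@(T[:3,:3].T@(np.array(P)-T[:3,3])); return q[:2]/q[2]
def two(c1,p1,c2,p2):
    (a,u),(b,v)=ray(c1,p1),ray(c2,p2); A=np.stack([u,-v],1); s=np.linalg.lstsq(A,b-a,rcond=None)[0]
    P,Q=a+u*s[0],b+v*s[1]; return (P+Q)/2,np.linalg.norm(P-Q)
E
python3 - <<'E'
from h import *
im,c=snap("wrist","w1.png"); cv2.imwrite("pics/w1b.png",cv2.resize(im,(800,600),interpolation=cv2.INTER_CUBIC))
snap("side","s1.png"); snap("scene","sc1.png")
print(sensors.sense()["tool_pos"])
E
```

```text
[569.72942354  59.60153001 349.93834079]
```

View pics/w1b.png

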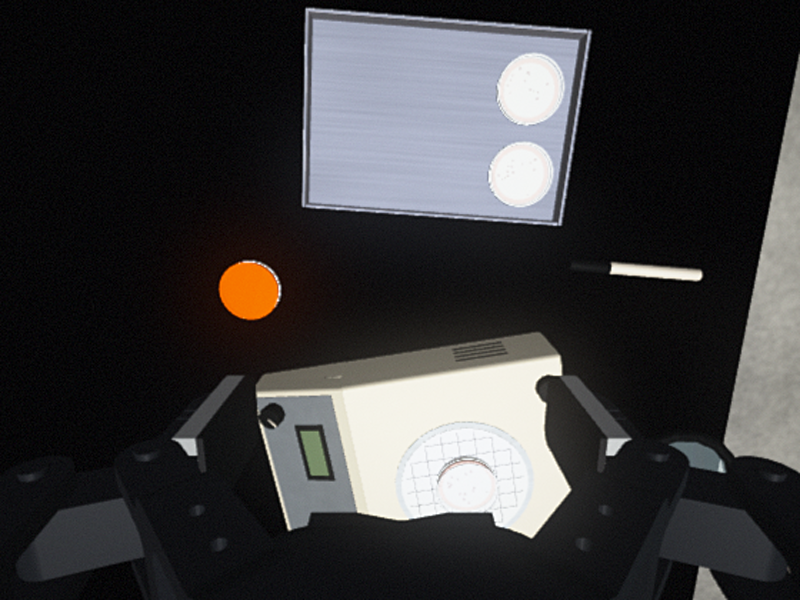

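The view shows the tray with its floor corners at about (305,10) to (560,222) in 800x600 pixels, the dish at (467,485) on the stage, and the trim knob at (271,416). The dimmer is still hidden, so I'll shift toward -y.

Request:
apply_moves --pt "-38 0 0 0 0 0 0" --pt "-38 0 0 0 0 0 0" --pt "-38 0 0 0 0 0 0" --pt "-38 0 0 0 0 0 0" --pt "-38 0 0 0 0 0 0" --pt "0 0 0 0 0 0 0" --pt "0 0 0 0 0 0 0" --pt "0 0 0 0 0 0 0"

```text
time: 2.05
tool_pos: [570.1, -129.0, 351.2]
tcp_rot: [-180.0, -0.0, 90.1]
ft_force: [0.3, 0.1, 0.4]
finger_gap: 85.6
grip_force: 0.0
```

```bash
python3 - <<'E'
from h import *
im,c=snap("wrist","w2.png"); cv2.imwrite("pics/w2b.png",cv2.resize(im,(800,600),interpolation=cv2.INTER_CUBIC))
snap("side","s2.png"); snap("scene","sc2.png")
print(sensors.sense()["tool_pos"])
E
```

```text
[ 570.09542767 -129.12499222  351.38206176]
```

View pics/w2b.png

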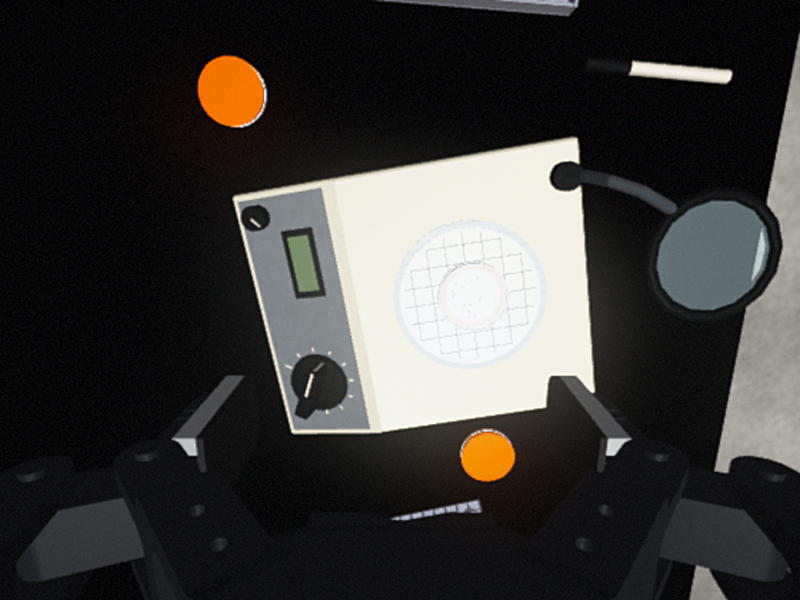

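Everything is clear now: the dish at about (472,296), the stage around it, the dimmer at (318,384), the trim knob at (256,218) and the lens at (715,255). Next I'll measure and zoom in on the dimmer.

```bash
python3 - <<'E'
from h import *
im,c=load("w2.png")
x0,y0=190,235
cv2.imwrite("pics/dz.png",cv2.resize(im[y0:y0+66,x0:x0+80],None,fx=9,fy=9,interpolation=cv2.INTER_CUBIC))
S=0.7
def P(u,v,z): return np.round(plane(c,(u*S,v*S),z),1)
hsv=cv2.cvtColor(im,cv2.COLOR_BGR2HSV)
# deck corners
print("deck back L/R",P(577,138,82),P(595,390,82)); print("front L/R",P(235,197,58),P(293,433,58)); print("ridge R",P(381,432,82))
# stage
print("stage L,R,T,B",P(394,294,84),P(545,294,84),P(470,220,84),P(470,367,84))
# dish: top disc
print("dish",P(472,296,100), P(439,296,100),P(506,296,100))
print("trim",P(256,218,80),"dimmer skirt",P(318,382,80))
im1,c1=load("w1.png")
for n,uv in dict(TL=(306,9),TR=(590,31),BL=(303,207),BR=(561,224)).items(): print("tray",n,np.round(plane(c1,(uv[0]*S,uv[1]*S),25),1))
for uv in [(530,89),(521,174)]: print("cd",np.round(plane(c1,(uv[0]*S,uv[1]*S),19),1))
for n,uv in dict(gooseneck=(565,176),lens=(715,255)).items(): print(n,P(*uv,148))
E
```

```text
deck back L/R [712.9 -34.9  82. ] [ 751.1 -258.2   82. ]
front L/R [421.9 -83.2  58. ] [ 460.  -317.5   58. ]
ridge R [ 550.6 -302.3   82. ]
stage L,R,T,B [ 563.5 -165.4   84. ] [ 696.5 -165.3   84. ] [ 628.  -100.9   84. ] [ 633.1 -234.4   84. ]
dish [ 629.9 -163.1  100. ] [ 601.9 -163.2  100. ] [ 658.7 -163.1  100. ]
trim [445.8 -99.7  80. ] dimmer skirt [ 492.  -251.3   80. ]
tray TL [485.9 263.3  25. ]
tray TR [733.4 245.6  25. ]
tray BL [474.2  94.7  25. ]
tray BR [722.4  78.4  25. ]
cd [685.7 199.8  19. ]
cd [682.3 125.   19. ]
gooseneck [684.1 -64.6 148. ]
lens [ 798.1 -120.1  148. ]
```

View pics/dz.png

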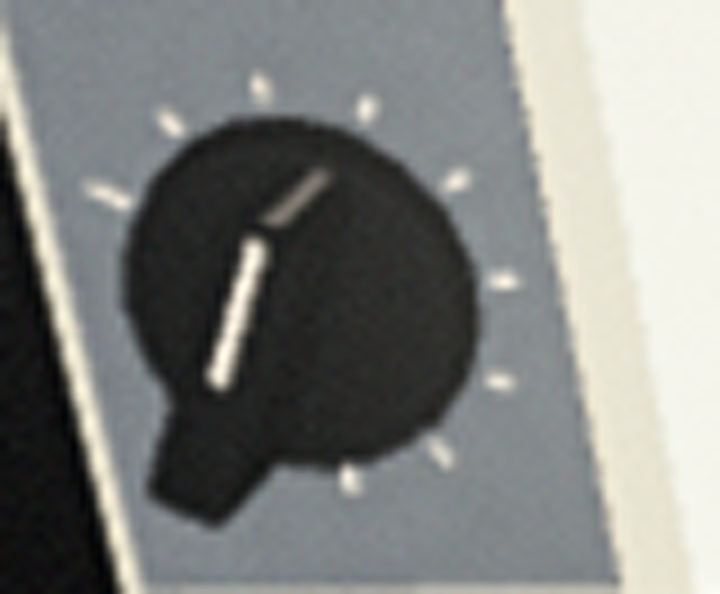

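The zoom shows the bar top running from the pointer end at about (258,235), where the pointer line folds down the end face to (325,175), to the other end at about (185,510). The dial's first tick is at (105,192). The knob therefore stands about 85° clockwise of off. I'll compute the grip pose.

```bash
cat > geo.py <<'E'
from h import *
from scipy.spatial.transform import Rotation as Ro
yaw=np.deg2rad(9.35); Rc=Ro.from_euler('z',yaw).as_matrix(); n=Rc@np.array([-np.sin(np.pi/12),0,np.cos(np.pi/12)])
def onplane(c,px,p0):
    o,d=ray(c,px); return o+d*(n@(p0-o))/(n@d)
def delta(Rt,pt):
    s=sensors.sense(); R=Ro.from_euler('xyz',s['tcp_rot'],degrees=True)
    print("now",np.round(s['tool_pos'],1),np.round(s['tcp_rot'],1),"shift(tool)",np.round(R.inv().apply(pt-s['tool_pos']),1),"rotvec",np.round((R.inv()*Ro.from_matrix(Rt)).as_rotvec(),3),"target rpy",np.round(Ro.from_matrix(Rt).as_euler('xyz',degrees=True),1))
E
python3 - <<'E'
from geo import *
im,c=load("w2.png")
g=np.array([490,-255,89.]); top=g+12*n
px=lambda u,v:(190+u/9-.44,235+v/9-.44)
a=onplane(c,px(258,232),top); b=onplane(c,px(184,510),top)
print("top ends",a.round(1),b.round(1),np.linalg.norm(a-b),"mid",((a+b)/2).round(1),"axis expected",top.round(1))
# skirt centre via ellipse extents (top of skirt = grip-11)
sk=[onplane(c,px(*q),g-11*n) for q in [(125,275),(478,310),(280,118),(330,465)]]
print(np.round(sk,1), np.round((sk[0]+sk[1])/2,1),np.round((sk[2]+sk[3])/2,1),np.linalg.norm(sk[0]-sk[1]),np.linalg.norm(sk[2]-sk[3]), "exp",(g-11*n).round(1))
d=Rc.T@(a-b); print("bar dir in counter deg",np.rad2deg(np.arctan2(d[1],d[0]/np.cos(np.pi/12))))
# dimmer in side view
for nme in ["s2.png"]:
    i2,c2=load(nme); q=proj(c2,(a+b)/2); print("side proj mid",q,"ends",proj(c2,a),proj(c2,b),"dish top",proj(c2,[630,-163,100]))
    x,y=int(q[0])-75,int(q[1])-35
    cv2.imwrite("pics/sz.png",cv2.resize(i2[y:y+75,x:x+100],None,fx=8,fy=8,interpolation=cv2.INTER_CUBIC)); print("crop",x,y)
print("basket rim?",plane(c,(440*.7,515*.7),120).round(0))
E
```

```text
top ends [ 491.3 -231.4  102.8] [ 477.3 -277.4   97.1] 48.40469570439517 mid [ 484.3 -254.4   99.9] axis expected [ 486.9 -255.5  100.6]
[[ 464.3 -252.1   71. ]
 [ 519.5 -251.1   85.6]
 [ 490.6 -223.6   79.1]
 [ 495.3 -280.1   77.9]] [ 491.9 -251.6   78.3] [ 493.  -251.8   78.5] 57.07158126933558 56.77476712489926 exp [ 492.8 -254.5   78.4]
bar dir in counter deg 62.93244229127524
side proj mid [339.8510111  174.42561427] ends [336.38530069 177.31189026] [343.22840729 171.61288718] dish top [283.75351656 183.43409357]
crop 264 139
basket rim? [ 606. -365.  120.]
```

View pics/sz.png

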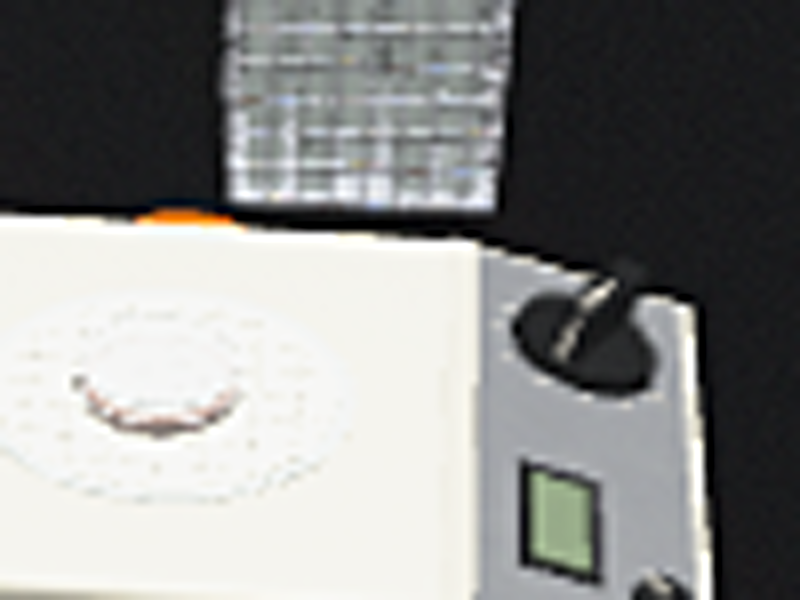

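The side view agrees: the dimmer bar is at crop (590,310) and the dish at (160,390), both where predicted. The basket stands clear behind, at y < -365. Grip point is about (488.5,-253,89), with the knob at about 1.52 rad.

```bash
cat >> geo.py <<'E'
g=np.array([488.5,-253,89.])
def toolR(ang):
    ex=Rc@np.array([np.cos(np.pi/12),0,np.sin(np.pi/12)]); ey=Rc@np.array([0,1.,0]); t=np.deg2rad(ang)
    y=np.cos(t)*ex+np.sin(t)*ey; z=-n; return np.stack([np.cross(y,z),y,z],1)
E
python3 - <<'E'
from geo import *
delta(toolR(-27),g+70*n); delta(toolR(-27),g-8*n)
E
```

```text
now [ 570.1 -129.1  351.4] [180.   -0.   90.1] shift(tool) [-126.7  -99.7  194.7] rotvec [-0.25   0.082  0.307] target rpy [166.6  -6.7  73.1]
now [ 570.1 -129.1  351.4] [180.   -0.   90.1] shift(tool) [-123.5  -79.7  270.1] rotvec [-0.25   0.082  0.307] target rpy [166.6  -6.7  73.1]
```

Request:
apply_moves --pt "-25.3 -20 39 0 0 0 0" --pt "-25.3 -20 39 0 0 0 0" --pt "-25.3 -20 39 0 0 0 0" --pt "-25.3 -20 39 0 0 0 0" --pt "-25.5 -19.7 38.7 0 0 0 0" --pt "0 0 0 -0.083 0.027 0.102 0" --pt "0 0 0 -0.083 0.027 0.102 0" --pt "0 0 0 -0.084 0.028 0.103 0" --pt "0 0 0 0 0 0 0" --pt "0 0 0 0 0 0 0" --pt "0 0 0 0 0 0 0" --force 40

```text
time: 3.58
tool_pos: [470.9, -256.6, 157.0]
tcp_rot: [166.6, -6.7, 73.2]
ft_force: [-0.5, -1.2, 0.0]
finger_gap: 85.3
grip_force: 0.0
```

```bash
python3 - <<'E'
from geo import *
delta(toolR(-27),g-8*n)
im,c=snap("wrist","w3.png"); print(proj(c,g+12*n))
snap("side","s3.png"); cv2.imwrite("pics/w3b.png",im)
E
```

```text
now [ 470.9 -256.6  157. ] [166.6  -6.7  73.2] shift(tool) [ 0.5 -0.6 78.3] rotvec [-0.     0.     0.002] target rpy [166.6  -6.7  73.1]
[279.60156768 229.12022258]
```

View pics/w3b.png

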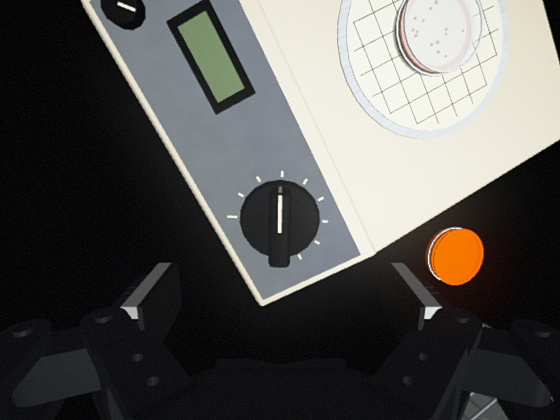

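The bar is upright in the image and centred at about (280,226), against a predicted (280,229). The alignment is good, so I'll descend and close.

Request:
apply_moves --pt "0 0 20 0 0 0 0" --pt "0 0 20 0 0 0 0" --pt "0 0 20 0 0 0 0" --pt "0 0 12 0 0 0 0" --pt "0 0 6 0 0 0 0" --pt "0 0 0 0 0 0 0" --pt "0 0 0 0 0 0 0.5" --pt "0 0 0 0 0 0 0.8" --pt "0 0 0 0 0 0 1" --pt "0 0 0 0 0 0 1" --pt "0 0 0 0 0 0 1" --pt "0 0 0 0 0 0 1" --pt "0 0 0 0 0 0 1" --pt "0 0 0 0 0 0 1" --force 40

```text
time: 5.42
tool_pos: [489.9, -253.4, 81.5]
tcp_rot: [166.6, -6.7, 73.1]
ft_force: [-5.3, 1.8, 6.1]
finger_gap: 13.3
grip_force: 41.6
```

Request:
apply_moves --pt "0 0 0 0 0 -0.15 1" --pt "0 0 0 0 0 -0.15 1" --pt "0 0 0 0 0 -0.15 1" --pt "0 0 0 0 0 -0.15 1" --pt "0 0 0 0 0 -0.15 1" --pt "0 0 0 0 0 0 1"

```text
time: 6.18
tool_pos: [489.3, -253.4, 81.4]
tcp_rot: [165.6, 4.1, 114.9]
ft_force: [-10.3, 1.4, 9.0]
finger_gap: 12.9
grip_force: 42.2
```

```bash
python3 - <<'E'
from geo import *
s=sensors.sense();print(s['ft_force'],n@s['wrist_torque'],s['wrist_torque'],s['joint_pos'],s['tcp_rot'])
E
```

```text
[-10.25067551   1.42842263   9.00265256] 0.059824906936280425 [0.22704154 1.27518871 0.17747462] [-40.25538731  -3.05500633 113.70504927  13.07362574  60.22499933
 -71.29627527] [165.63435557   4.06725086 114.92144555]
```

Request:
apply_moves --pt "0 0 0 0 0 -0.14 1" --pt "0 0 0 0 0 -0.14 1" --pt "0 0 0 0 0 -0.14 1" --pt "0 0 0 0 0 -0.14 1" --pt "0 0 0 0 0 -0.12 1" --pt "0 0 0 0 0 0 1"

```text
time: 6.92
tool_pos: [488.9, -253.8, 81.2]
tcp_rot: [171.3, 12.1, 153.4]
ft_force: [-12.6, -1.1, 7.9]
finger_gap: 13.2
grip_force: 42.3
```

```bash
python3 - <<'E'
from geo import *
s=sensors.sense();print(s['ft_force'],n@s['wrist_torque'],s['joint_pos'].round(1))
E
```

```text
[-12.63368355  -1.06474939   7.88188297] 0.05444291091638006 [ -40.3   -3.1  113.7   13.    60.2 -110.2]
```

Not at the stop yet. I'll turn a little further and watch for the torque to rise.

Request:
apply_moves --pt "0 0 0 0 0 -0.04 1" --pt "0 0 0 0 0 -0.04 1" --pt "0 0 0 0 0 0 1"

```text
time: 7.3
tool_pos: [488.9, -253.9, 81.2]
tcp_rot: [172.3, 12.8, 158.0]
ft_force: [-12.4, -1.6, 9.1]
finger_gap: 13.3
grip_force: 42.3
```

```bash
python3 - <<'E'
from geo import *
s=sensors.sense();print(s['ft_force'],n@s['wrist_torque'],s['joint_pos'].round(1),s['tcp_rot'])
E
```

```text
[-12.35262622  -1.58878188   9.12603993] 0.123744391136001 [ -40.3   -3.1  113.7   13.    60.2 -114.7] [172.33554037  12.77907799 158.01135889]
```

Request:
apply_moves --pt "0 0 0 0 0 -0.03 1" --pt "0 0 0 0 0 -0.03 1" --pt "0 0 0 0 0 0 1"

```text
time: 7.68
tool_pos: [488.9, -253.9, 81.2]
tcp_rot: [173.1, 13.2, 161.4]
ft_force: [-12.5, -1.2, 8.8]
finger_gap: 13.2
grip_force: 53.4
```

```bash
python3 - <<'E'
from geo import *
s=sensors.sense();print(s['ft_force'],n@s['wrist_torque'],s['joint_pos'].round(1),s['tcp_rot'])
E
```

```text
[-12.48697172  -1.23046653   8.77411429] -1.0617482908989975 [ -40.3   -3.1  113.7   13.    60.2 -118.1] [173.07359444  13.20905438 161.39336095]
```

The torque jumped from about 0.1 to about 1.1 N m after 1.57 rad of turn, so the knob is at its stop. I'll release, back out and check.

Request:
apply_moves --pt "0 0 0 0 0 0 0.5" --pt "0 0 0 0 0 0 0" --pt "0 0 0 0 0 0 0" --pt "0 0 0 0 0 0 0" --pt "0 0 0 0 0 0 0" --pt "0 0 -15 0 0 0 0" --pt "0 0 -30 0 0 0 0" --pt "0 0 -40 0 0 0 0" --pt "0 0 -45 0 0 0 0" --pt "0 0 -45 0 0 0 0" --pt "0 0 0 0 0 0 0" --pt "0 0 0 0 0 0 0"

```text
time: 9.18
tool_pos: [445.4, -260.8, 250.8]
tcp_rot: [173.1, 13.4, 161.4]
ft_force: [-0.6, -0.2, -1.2]
finger_gap: 85.3
grip_force: 0.0
```

```bash
python3 - <<'E'
from geo import *
im,c=snap("wrist","w4.png")
R=Ro.from_euler('xyz',[180,0,90],degrees=True).as_matrix()
delta(R,np.array([630,-164,200]))
i2,c2=snap("side","s4.png"); 
q=proj(c2,g).astype(int); 
b=cv2.resize(i2[q[1]-40:q[1]+50,q[0]-80:q[0]+40],(560,420),interpolation=cv2.INTER_CUBIC)
cv2.imwrite("pics/v4.png",cv2.resize(np.hstack([im,b]),(800,300),interpolation=cv2.INTER_AREA))
E
```

```text
now [ 445.1 -260.4  249.7] [173.   13.3 161.4] shift(tool) [-129.3  139.2   99.2] rotvec [0.25  0.125 1.254] target rpy [180.   0.  90.]
```

View pics/v4.png

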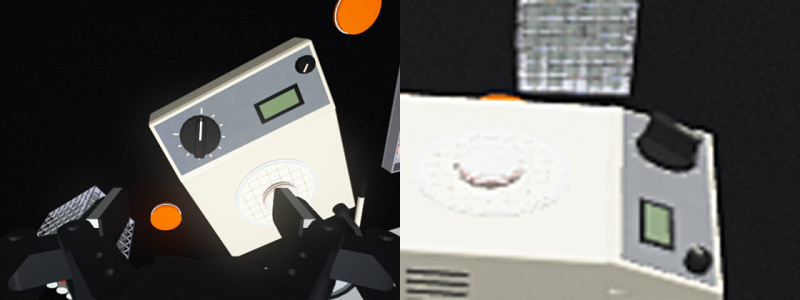

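The picture shows the dimmer at (200,135) with its pointer up and the dish untouched. I'll check the pointer angle numerically.

```bash
python3 - <<'E'
from geo import *
for f in ["w3.png","w4.png"]:
    im,c=load(f); gray=cv2.cvtColor(im,cv2.COLOR_BGR2GRAY)
    q=proj(c,g+12*n); m=np.zeros_like(gray); cv2.circle(m,tuple(int(v) for v in q),26,255,-1)
    k,l,st,ce=cv2.connectedComponentsWithStats(((gray>150)&(m>0)).astype(np.uint8))
    i=min([j for j in range(1,k) if st[j,4]>15],key=lambda j:np.hypot(*(ce[j]-q)))
    ys,xs=np.nonzero(l==i); P=np.array([onplane(c,(x,y),g+12*n) for x,y in zip(xs,ys)])@Rc-(g+12*n)@Rc
    P[:,0]/=np.cos(np.pi/12); u,s,v=np.linalg.svd(P[:,:2]-P[:,:2].mean(0)); d=v[0]*np.sign(v[0]@P[:,:2].mean(0))
    print(f,st[i],"pointer deg in panel",np.rad2deg(np.arctan2(d[1],d[0])),P.mean(0).round(1),"spread",s.round(1))
    R=toolR(0)
E
```

```text
w3.png [278 203   4  30 116] pointer deg in panel 62.914075483064835 [3.3 6.6 0.9] spread [58.6  7.5]
w4.png [279 170   4  27  80] pointer deg in panel 149.42638764776197 [-11.4   4.5  -2.9] spread [60.6  7. ]
```

The pointer is at 149.4° against 150° for off, so the dimmer is done. Now the dish.

Request:
apply_moves --pt "0 0 0 0.031 0.0156 0.157 0" --pt "0 0 0 0.031 0.0156 0.157 0" --pt "0 0 0 0.031 0.0156 0.157 0" --pt "0 0 0 0.031 0.0156 0.157 0" --pt "0 0 0 0.031 0.0156 0.157 0" --pt "0 0 0 0.031 0.0156 0.157 0" --pt "0 0 0 0.031 0.0156 0.156 0" --pt "0 0 0 0.031 0.0156 0.156 0" --pt "19.3 37 10 0 0 0 0" --pt "19.3 37 10 0 0 0 0" --pt "19.3 37 10 0 0 0 0" --pt "19.3 37 10 0 0 0 0" --pt "19.2 37 10 0 0 0 0" --pt "0 0 0 0 0 0 0" --pt "0 0 0 0 0 0 0" --pt "0 0 0 0 0 0 0" --force 20

```text
time: 11.28
tool_pos: [630.0, -165.0, 200.9]
tcp_rot: [179.9, 0.0, 89.9]
ft_force: [0.1, 0.2, 0.1]
finger_gap: 85.4
grip_force: 0.0
```

```bash
python3 - <<'E'
from geo import *
delta(Ro.from_euler('xyz',[180,0,90],degrees=True).as_matrix(),np.array([630,-164,82]))
E
```

```text
now [ 630.  -165.   200.9] [179.9   0.   89.9] shift(tool) [  1.   -0.3 118.9] rotvec [ 0.002  0.    -0.001] target rpy [180.   0.  90.]
```

Request:
apply_moves --pt "0 0 30 0 0 0 0" --pt "0 0 30 0 0 0 0" --pt "0 0 30 0 0 0 0" --pt "1 0 18 0 0 0 0" --pt "0 0 10 0 0 0 0" --pt "0 0 0 0 0 0 0" --pt "0 0 0 0 0 0 0.2" --pt "0 0 0 0 0 0 0.3" --pt "0 0 0 0 0 0 0.4" --pt "0 0 0 0 0 0 0.5" --pt "0 0 0 0 0 0 0.5" --pt "0 0 0 0 0 0 0.5" --pt "0 0 0 0 0 0 0.5" --pt "0 0 0 0 0 0 0.5" --force 20

```text
time: 13.02
tool_pos: [631.9, -163.7, 84.6]
tcp_rot: [179.7, 0.0, 90.0]
ft_force: [-2.1, -0.0, 5.8]
finger_gap: 58.6
grip_force: 20.9
```

Request:
apply_moves --pt "0 0 -5 0 0 0 0.5" --pt "0 0 -15 0 0 0 0.5" --pt "0 0 -30 0 0 0 0.5" --pt "0 0 -35 0 0 0 0.5" --pt "0 0 -35 0 0 0 0.5" --pt "0 0 0 0 0 0 0.5" --pt "0 0 0 0 0 0 0.5" --pt "0 0 0 0 0 0 0.5"

```text
time: 14.02
tool_pos: [629.8, -163.1, 201.2]
tcp_rot: [180.0, -0.1, 90.0]
ft_force: [-0.1, -0.3, -0.8]
finger_gap: 58.8
grip_force: 21.7
```

```bash
python3 - <<'E'
from geo import *
s=sensors.sense(); im,c=snap("side","s5.png")
q=proj(c,s['tool_pos']).astype(int)
cv2.imwrite("pics/v5.png",cv2.resize(im[q[1]-45:q[1]+45,q[0]-60:q[0]+60],(800,600),interpolation=cv2.INTER_CUBIC))
delta(Ro.from_euler('xyz',[180,0,90],degrees=True).as_matrix(),np.array([549,174,120])); print(s['ft_force'],s['finger_gap'],s['grip_force'])
E
```

```text
now [ 629.8 -163.1  201.1] [ 1.8e+02 -1.0e-01  9.0e+01] shift(tool) [337.  -80.9  81.5] rotvec [ 0.    -0.001 -0.   ] target rpy [180.   0.  90.]
[-0.0624998  -0.26558847 -0.82187669] 58.78241275869203 21.68042536592111
```

View pics/v5.png

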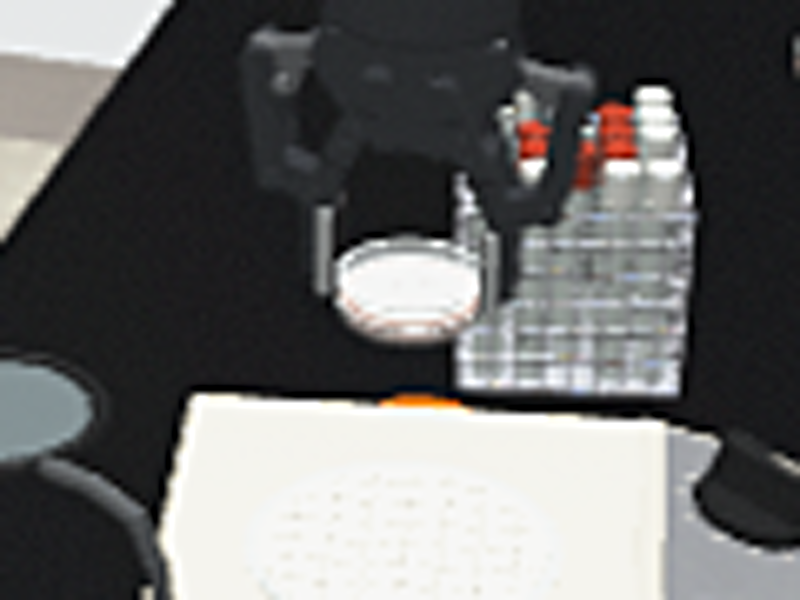

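The dish is held level between the pads, clear of the stage. I'll carry it to the tray.

Request:
apply_moves --pt "15 -4 0 0 0 0 0.5" --pt "30 -7 0 0 0 0 0.5" --pt "40 -10 0 0 0 0 0.5" --pt "40 -10 0 0 0 0 0.5" --pt "40 -10 0 0 0 0 0.5" --pt "40 -10 0 0 0 0 0.5" --pt "40 -10 0 0 0 0 0.5" --pt "40 -9 0 0 0 0 0.5" --pt "32 -7 0 0 0 0 0.5" --pt "20 -4 20 0 0 0 0.5" --pt "0 0 40 0 0 0 0.5" --pt "0 0 40 0 0 0 0.5" --pt "0 0 40 0 0 0 0.5" --pt "0 0 25 0 0 0 0.5" --pt "0 0 12 0 0 0 0.5" --pt "0 0 0 0 0 0 0.5" --pt "0 0 0 0 0 0 0.5" --pt "0 0 0 0 0 0 0.5"

```text
time: 16.32
tool_pos: [551.3, 173.9, 27.0]
tcp_rot: [179.7, -0.0, 90.0]
ft_force: [0.5, 0.1, -0.1]
finger_gap: 58.8
grip_force: 21.7
```

Request:
apply_moves --pt "0 0 10 0 0 0 0.5" --pt "0 0 7 0 0 0 0.5" --pt "0 0 3 0 0 0 0.5" --pt "0 0 0 0 0 0 0.5" --pt "0 0 0 0 0 0 0.5"

```text
time: 16.95
tool_pos: [550.4, 173.7, 5.7]
tcp_rot: [179.8, -0.0, 90.0]
ft_force: [-0.1, 0.7, -0.1]
finger_gap: 58.8
grip_force: 21.7
```

Request:
apply_moves --pt "0 0 1.5 0 0 0 0.5" --pt "0 0 1 0 0 0 0.5" --pt "0 0 0 0 0 0 0.5" --pt "0 0 0 0 0 0 0.5"

```text
time: 17.45
tool_pos: [550.5, 173.7, 3.6]
tcp_rot: [179.8, -0.0, 90.0]
ft_force: [-2.7, -0.9, 4.7]
finger_gap: 58.9
grip_force: 22.1
```

It touched down at z 3.6 mm, where the floor contact was expected. Release and retreat.

Request:
apply_moves --pt "0 0 0 0 0 0 0.25" --pt "0 0 0 0 0 0 0.15" --pt "0 0 0 0 0 0 0" --pt "0 0 0 0 0 0 0" --pt "0 0 0 0 0 0 0" --pt "0 0 -5 0 0 0 0" --pt "0 0 -20 0 0 0 0" --pt "0 0 -40 0 0 0 0" --pt "0 0 -40 0 0 0 0" --pt "0 0 -40 0 0 0 0" --pt "0 0 -40 0 0 0 0" --pt "0 0 -40 0 0 0 0" --pt "0 0 0 0 0 0 0" --pt "0 0 0 0 0 0 0"

```text
time: 19.2
tool_pos: [549.6, 173.6, 228.8]
tcp_rot: [179.8, -0.0, 90.0]
ft_force: [-0.9, 0.5, 0.1]
finger_gap: 85.6
grip_force: 0.0
```

```bash
python3 - <<'E'
from geo import *
im,c=snap("side","s6.png")
for P in ([550,174,19],[683,125,19],[685.7,199.8,19]):
    q=proj(c,P); x,y=int(q[0]),int(q[1]); w=im[y-12:y+13,x-18:x+19].min(2); m=cv2.moments((w>225).astype(np.uint8)); k,l,st,ce=cv2.connectedComponentsWithStats((w>225).astype(np.uint8))
    i=1+np.argmax(st[1:,4]) if k>1 else 0; p=(x-18+ce[i][0],y-12+ce[i][1]); print(P,st[i],plane(c,p,19).round(1))
cv2.imwrite("pics/v6.png",cv2.resize(im[130:340,180:460],(800,600),interpolation=cv2.INTER_CUBIC)); print(sensors.sense()['finger_gap'])
E
```

```text
[550, 174, 19] [  6   4  26  20 395] [549.9 174.8  19. ]
[683, 125, 19] [  6   5  25  19 344] [682.  127.1  19. ]
[685.7, 199.8, 19] [  5   4  27  20 387] [686.5 201.3  19. ]
85.52514187801764
```

View pics/v6.png

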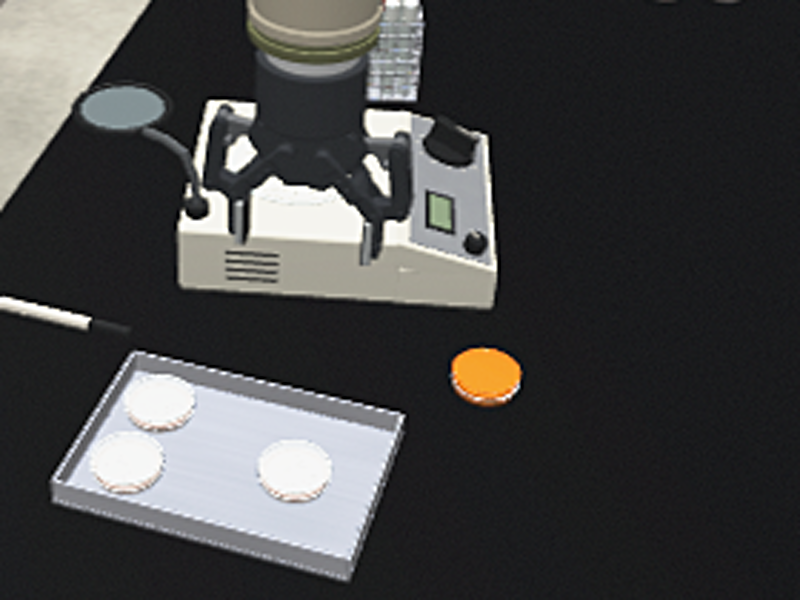

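The dish lies flat at (295,470) on the bare tray floor, at world (550,175). Both counted dishes are where they were, the dimmer is at off, and the gripper is clear.

```bash
python3 -c "
from bench import r
print(r.hand_in())"
```

```text
the job is handed in; nothing more can be done
None
```

The job is handed in after about 19 s of robot time, with no verdict returned: the dish lies flat, lid up, on the bare tray floor, and the dimmer is at its off stop (pointer measured within 1° of it).

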